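# Hold the soap dispenser's filler lid open for a refill

### The job

The white soap dispenser is empty and someone is about to refill it. Raise the small lock lever on its head, which lies over the filler lid, fully upright and leave it up; only then lift the spring-shut lid by its tab until it stands open at 60 degrees from closed, and keep holding it there: the job finishes with the gripper still holding the lid open and still, because it snaps shut when let go. Leave the other things on the shelf where they are.

Things in the scene. Friction and masses are not known exactly. Their poses are not given: they have to be found in the camera images.
- dispenser: White plastic soap dispenser, standing fixed on the shelf. Origin under the middle of its square-cornered open reservoir, which is 120 mm long (own x), 100 mm wide (own y) and 118 mm tall; z is up. A head block, 42 mm wide and as long and tall as the reservoir, is joined to the reservoir's +y side and carries the lever and, at the outside, a short spout. The flat filler lid covers the reservoir; it is hinged along the -x rim and its lift tab sticks out over the +x rim.
- lid (a joint): Opening angle of the filler lid in rad: 0 closed and level, grows as the tab end rises and swings towards the dispenser's -x; stop at 1.75; 60 degrees is 1.05. The lid is 88 mm wide and its top lies 126 mm above the shelf when closed. A light spring and its weight (about 80 g) shut it from any angle: about 0.7 N upward at the tab begins to open it and about 1.2 N holds it at 60 degrees.
- lid_hinge (a point): Middle of the lid's hinge line, fixed in the dispenser at x -58, y 0, z 122 mm; the hinge line runs along the dispenser's y.
- lid_tab (a point): Grip point on the lid's lift tab, 145 mm from the hinge line (1 mm above the plane through it when closed), moves with the lid. The tab is a straight tongue in the plane of the lid, 12 mm wide (dispenser y), 10 mm thick, reaching from the lid's edge, 118 mm from the hinge line, to 163 mm; both its sides and its underside are free.
- lever (a joint): Angle of the lock lever in rad: 0 lying level over the lid, grows as its free end is raised, 1.57 upright (stop). Starts at 0 to 0.2. Stiff in its pivot (about 0.03 N m): it stays where it is left, and a bar pinched and swung in an arc may lag about 0.2 rad behind the grip, so carry it on until it reads upright.
- lever_pivot (a point): Pivot of the lever, fixed in the dispenser at x -20, y 70, z 150 mm; the pivot axis runs along the dispenser's x, between two cheeks that end 158 mm above the shelf.
- lever_grip (a point): Grip point on the lever, on its centre line 55 mm from the pivot, moves with it. The lever is a steel bar 12 mm wide (dispenser x), 9 mm thick, ending 70 mm from the pivot; lying down it points to the dispenser's -y, 20 mm clear above the lid, with a 10 mm wide foot 35 mm from the pivot that reaches down to the lid.
- cup: Blue plastic cup, 74 mm across, 90 mm tall. Origin under its centre.
- soap_holder: Slatted teak soap holder with a cream soap bar on it, 116 x 78 mm, 44 mm tall in all. Origin under its centre.
- nail_file: Steel nail file lying flat, 145 mm long along its own x, 13 mm wide, 5 mm thick. Origin under its middle.
- comb: Wooden bead comb lying flat, 150 mm long along its own x, 46 mm wide, 16 mm thick. Origin under its middle.
- refill: Amber refill bottle with a wooden cap, 56 mm across, 160 mm tall. Origin under its centre.
- jar: White ceramic jar with a wooden lid, 68 mm across, 80 mm tall. Origin under its centre.
- tealight: Small open terracotta tealight pot, 60 mm across, 50 mm tall. Origin under its centre.
Things that resemble listed ones, but are neither listed nor needed, are in the scene too. There is more than one size of the dispenser; the job needs the largest.

How it is judged (in metres and radians):
On the way, in this order (a step that is already met when the one before it is completed fails the run):
1. the lever is raised upright while the lid is still shut (value of joint lever above 1.35 rad and value of joint lid below 0.1 rad), for 0.2 s.
2. the fingers hold the lid open at 60 degrees (value of joint lid between 0.908 and 1.187 rad and contact force between the fingers and lid above 0.3 N), for 0.3 s.
At the end, for the whole second after the job is handed in: The lid stands still at 60 degrees, within 8 degrees either way (0.908 to 1.187 rad), borne by the gripper's fingers (more than 0.3 N between them), and the lever is still up (above 1.35 rad) (all of step 2 and value of joint lever above 1.35 rad and velocity of joint lid between -0.1 and 0.1 rad/s); the arm keeps its last pose, push and grip.
It fails at once if the lid was opened while the lever was still down (value of joint lid above 0.12 rad and value of joint lever below 1.2 rad).
It fails at once if another thing on the shelf was shifted by more than 25 mm or tipped over (distance of any of cup, soap_holder, nail_file, comb, refill, jar, tealight from where it was at the start of the episode above 0.025 m or angle between any of cup, soap_holder, nail_file, comb, refill, jar, tealight's own z axis and vertical above 0.5 rad).
It also fails if it takes over 54 s, if anything falls off the work surface, if the arm or the gripper's body presses on something with over 40 N, if the wrist force passes 120 N, or if a joint passes its speed limit or range.

### The arm

A 6-joint arm with a two-finger parallel gripper is mounted at the origin on the work surface. World frame = base frame: x ahead of the robot, y to its left, z up, the work surface at z = 0. Lengths are in mm, angles in degrees, forces in N, time in s.
With the tool pointing down it reaches from about 350 to 850 mm from the base axis. Payload 8.1 kg.
Tool frame: the origin (TCP) lies at the very end of the fingers, on their centre line; the grasp point (between the pads) lies r.tcp_to_grasp behind it (r.tcp_to_grasp is the distance from the TCP to the grasp point, in mm); z points along the fingers, y is the line along which they close (so a half turn about z gives the same grasp; the last joint's range is limited). The gripper opens to 85 mm and grips with 20 to 120 N. Pads are 22 mm wide; open, the fingers measure 114 mm over their backs; the gripper's body (76 mm by 85 mm) begins 54 mm behind the grasp point. The pads swing forward as they close: fully open they stand 13 mm farther back than shut.
Start: joints at [-72.731, 7.471, 85.268, -0, 87.261, -4.893], TCP at [226.356, -555.669, 231.292] pointing down, gripper open.
Joint ranges: [-169.43, 169.43], [-51.17, 129.36], [1.28, 143.12], [-76.62, 256.62], [0, 156.53], [-152.29, 152.29]. Speed limits (degrees/s): [136.94, 136.94, 159.86, 180, 180, 180].

### API

Orientations are given as [roll, pitch, yaw] about the fixed x, y, z axes, in that order (R = Rz(yaw) Ry(pitch) Rx(roll)).
In Python, from bench import r gives the robot as it stands.
- The arm moves only by the shell command python3 -m handwheel 'ROWS' [OPENING] [FORCE]. ROWS is JSON, a list of rows, each a list of 4 numbers: the shift along the tool's x, y, z in m, then the turn about the tool's z in degrees. A call has 1 to 10 rows; each row shifts and turns the commanded pose from where the row before left it, along the tool's axes as they then stand; what a row does not reach is not made up. A row lasts 1/10 s, in which the tool goes at most 50 mm and 8.59 degrees, less where a joint would pass 70% of its speed; a pose out of reach is approached as far as the arm can. A call is refused whole if a number of a shift passes 0.05 or a number of a turn 8.59, either way. A call with a gripper value outside its range is refused whole. OPENING is the finger opening in m, from 0 to 0.0854, set as the call begins (- or left out, the last holds). The fingers move at their own pace and stop on an object; FORCE is the grip in N (left out, the last holds). Time passes only in rows, so rows that do not move let the fingers close. It gives the time, the measured TCP pose, the force, the opening and the grip force at its end, in the units of the state.
- r.sense(): the state, without advancing time (a new reading comes with each control period).
- r.snapshot(name): name is "scene" or "top" or "wrist"; returns the picture (400x640x3 uint8, red, green, blue); there is no depth.
- r.camera_params(name): a dict with "fx", "fy", "cx", "cy" (pixels), "D" ([k1, k2, p1, p2, k3] as OpenCV has them; the pictures are not rectified), "R" (3x3) and "t" (3): a world point X has camera coordinates R X + t; the wrist camera has in their place "mount" (4x4, takes a point from camera to tool coordinates, whose origin is the TCP and whose axes are the flange's). Camera axes: x right, y down, z forward; pixel columns grow to the right and rows downward; lengths in mm; the calibration is good to about 2 mm. A picture is of the moment at which its call begins: read the wrist's pose just before it. camera_params takes no time and is no camera call.
- r.hand_in(): hands the job in; it is judged then, once.
The state is a dict: "time": time; "joint_pos": joint angles; "qd": joint speeds; "joint_efforts": joint torques, N m; "tool_pos": TCP position; "tcp_rot": TCP orientation; "ft_force": force on the tool from outside, world axes, zero at the start; "wrist_torque": the same for the moment, N m; "finger_gap": finger opening in mm; "grip_force": force on a finger pad.
Only numpy, scipy, OpenCV 4.12 (cv2) and the standard library are available. Lean on these libraries where they do the work, as an engineer would, in place of code of your own. Each camera call takes 0.05 s, during which the arm holds its last target. There are 200 camera calls.

## Working session

There is one attempt and no reset: what is moved stays moved. The work goes in short steps, Python scripts to look and compute and a shell command to move; the robot and the scene stay as the last step left them, time stands still between calls to the robot, and variables do not carry over. Pictures are saved under pics/ and viewed, at most 10 in all, crops included, and the job is handed in when it is done.

```bash
mkdir -p pics; ls
python3 - <<'E'
from bench import r
import cv2,numpy as np
np.set_printoptions(precision=4,suppress=True)
s=r.sense();print(s)
print(r.tcp_to_grasp)
for n in("scene","top","wrist"):
    im=r.snapshot(n);cv2.imwrite(f"pics/{n}0.png",im[:,:,::-1])
    print(n,r.camera_params(n))
E
```

```text
pics
{'time': 0.0, 'joint_pos': array([-72.7303,   7.515 ,  85.3307,   0.0003,  87.2625,  -4.8938]), 'qd': array([-0.0719, -0.0196, -0.0473,  0.0225,  0.0697,  0.0907]), 'joint_efforts': array([ -0.0014, -56.9394, -50.0554,  -0.0002,   0.0149,   0.    ]), 'tool_pos': array([ 226.1968, -555.1187,  230.2321]), 'tcp_rot': array([-179.8922,   -0.0095,   22.1634]), 'ft_force': array([-0.5218, -0.3119, -0.2754]), 'wrist_torque': array([-0.0024,  0.0343, -0.0133]), 'grip_force': 0.0, 'finger_gap': 85.42520446186951}
18.700000000000003
scene {'fx': 498.45281868306523, 'fy': 498.45281868306523, 'cx': 322.3272278231993, 'cy': 198.6108176286402, 'D': array([-0.155,  0.   ,  0.   ,  0.   ,  0.   ]), 'R': array([[-0.7902,  0.6127,  0.0111],
       [ 0.4525,  0.5956, -0.6637],
       [-0.4133, -0.5195, -0.7479]]), 't': array([ 459.0697, -173.6897, 1720.6773])}
top {'fx': 368.9638517163065, 'fy': 368.9638517163065, 'cx': 319.22866188107946, 'cy': 193.47645122141083, 'D': array([0.0167, 0.    , 0.    , 0.    , 0.    ]), 'R': array([[ 0.0008, -1.    ,  0.0048],
       [-0.9824, -0.0017, -0.1868],
       [ 0.1868, -0.0046, -0.9824]]), 't': array([ -12.3754,  581.4137, 1007.0314])}
wrist {'fx': 341.8440200554666, 'fy': 341.8440200554666, 'cx': 321.08331068184367, 'cy': 201.5104893306169, 'D': array([-0.055,  0.   ,  0.   ,  0.   ,  0.   ]), 'mount': array([[  -0.0005,   -0.966 ,   -0.2585,   64.9295],
       [   1.    ,   -0.0006,    0.0004,   -0.4161],
       [  -0.0005,   -0.2585,    0.966 , -142.5717],
       [   0.    ,    0.    ,    0.    ,    1.    ]])}
```

View pics/scene0.png

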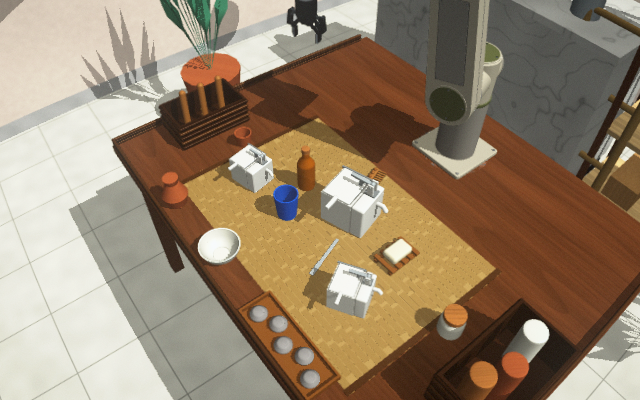

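View pics/top0.png

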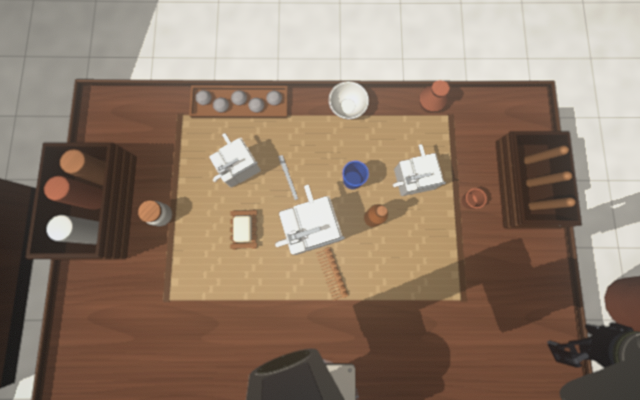

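The scene shows three dispensers. The largest is the middle one: about (310,225) in the top view, (352,200) in the scene view. The comb, file, cup and refill stand around it. I'll enlarge both views.

Run:
```python
import cv2,numpy as np
a=cv2.imread("pics/scene0.png")[155:245,300:400];b=cv2.imread("pics/top0.png")[180:260,265:355]
a=cv2.resize(a,None,fx=4,fy=6*4/6,interpolation=cv2.INTER_CUBIC)
b=cv2.resize(b,None,fx=4.4,fy=4.4,interpolation=cv2.INTER_CUBIC)
h=max(a.shape[0],b.shape[0]);c=np.zeros((h,800,3),np.uint8);c[:a.shape[0],:400]=a;c[:b.shape[0],400:400+b.shape[1]]=b[:,:400]
cv2.imwrite("pics/crop1.png",c)
```

```text
(no output)
```

View pics/crop1.png

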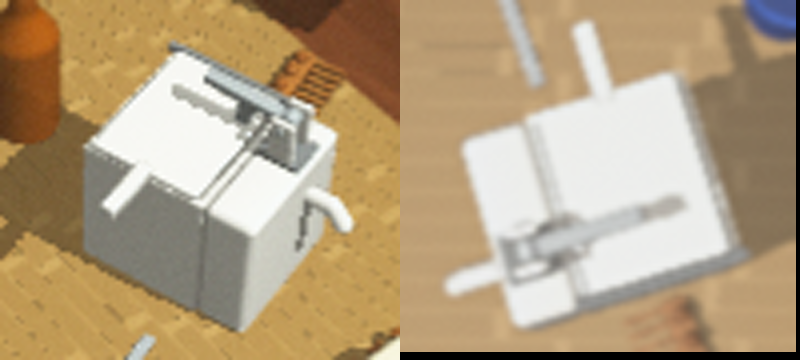

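The tab points along image-up (world +x), with its tip at (585,22) in the crop. The spout is to the left (+y), and the lever lies over the lid from (520,245) to (645,215). I'll fit the dispenser pose to these landmarks.

```bash
cat > h.py <<'E'
import numpy as np,cv2
from bench import r
from scipy.optimize import least_squares
from scipy.spatial.transform import Rotation as Ro
def T(p):
    c,s=np.cos(p[2]),np.sin(p[2]);M=np.eye(4);M[:2,:2]=[[c,-s],[s,c]];M[:2,3]=p[:2];return M
def proj(X,n,s=None):
    k=r.camera_params(n);K=np.array([[k['fx'],0,k['cx']],[0,k['fy'],k['cy']],[0,0,1]])
    if n=='wrist':
        W=np.eye(4);W[:3,:3]=Ro.from_euler('xyz',s['tcp_rot'],degrees=True).as_matrix();W[:3,3]=s['tool_pos']
        C=np.linalg.inv(W@k['mount']);R,t=C[:3,:3],C[:3,3]
    else:R,t=k['R'],k['t']
    return cv2.projectPoints(np.float64(X).reshape(-1,1,3),cv2.Rodrigues(R)[0],np.float64(t),K,k['D'])[0][:,0]
def pts(p,L): return np.c_[np.array(L,float),np.ones(len(L))]@T(p).T[:,:3]
def lev(th,d=55,x=-20): return [x,70-d*np.cos(th),150+d*np.sin(th)]
E
python3 - <<'E'
from h import *
np.set_printoptions(precision=2,suppress=True)
L1=[(105,0,128),(60,-50,118),(60,92,118),(-60,92,118)]
u1=np.array([(585,22),(680,72),(463,143),(520,327)],float);u1=np.c_[265+(u1[:,0]-400)/4.4,180+u1[:,1]/4.4]-.4
L2=[(105,0,123),(60,-50,118),(60,92,118),(60,92,0)]
u2=np.array([(108,210),(85,145),(243,235),(238,330)],float)/4+[300,155]-.4
f=lambda p:np.r_[(proj(pts(p,L1),'top')-u1),(proj(pts(p,L2),'scene')-u2)].ravel()
q=least_squares(f,[500,0,.2],loss='soft_l1',x_scale=[10,10,.1]);print(q.x,np.degrees(q.x[2]));print(f(q.x).reshape(-1,2))
p=q.x
print("lever tip pred th0,.2 scene", [ (proj(pts(p,[lev(t,70)]),'scene')-[300,155])*4 for t in(0,.1,.2)])
for n,v in dict(pivot=(-20,70,150),grip=lev(0),gripup=lev(1.57),tab=(87,0,123),hinge=(-58,0,122)).items(): print(n,pts(p,[v]))
E
```

```text
[489.8   -9.29   0.31] 17.555808420253527
[[ 0.05  0.67]
 [ 1.17  0.19]
 [-0.02 -0.28]
 [-0.08  1.27]
 [-1.38  0.56]
 [-1.2   0.45]
 [ 1.72 -0.02]
 [ 0.09  2.09]]
lever tip pred th0,.2 scene [array([[200.47,  77.25]]), array([[201.4 ,  70.57]]), array([[203.16,  64.33]])]
pivot [[449.62  51.42 150.  ]]
grip [[466.21  -1.02 150.  ]]
gripup [[449.63  51.37 205.  ]]
tab [[572.75  16.95 123.  ]]
hinge [[434.51 -26.79 122.  ]]
```

```bash
python3 -m handwheel '[[0,0,-0.01,-8.54],[0,0,-0.01,-8.54],[0,0,-0.01,-8.54],[0,0,-0.01,-8.54],[0,0,-0.01,-8.54],[0,0,-0.01,-8.54],[0,0,-0.01,-8.54],[0,0,-0.01,-8.54],[0,0,-0.01,-8.54],[0,0,-0.01,-8.54]]' 0.045
python3 -m handwheel '[[0.038,0.033,0,0],[0.038,0.033,0,0],[0.038,0.033,0,0],[0.038,0.033,0,0],[0.038,0.033,0,0],[0.038,0.033,0,0],[0.038,0.033,0,0],[0.038,0.033,0,0],[0.038,0.033,0,0],[0.038,0.033,0,0]]'
python3 -m handwheel '[[0.038,0.033,0,0],[0.038,0.033,0,0],[0,0,0,0],[0,0,0,0],[0,0,0,0]]'
python3 - <<'E'
from h import *
s=r.sense();print(s['tool_pos'],s['tcp_rot'],s['finger_gap'])
im=r.snapshot('wrist');cv2.imwrite('pics/w1.png',im[:,:,::-1])
p=[489.8,-9.29,.3064]
print(proj(pts(p,[(105,0,128),(60,-50,118),(60,92,118),(-60,92,118),(-60,-50,118),lev(0,70),lev(.1,70),lev(.2,70),(-20,70,158)]),'wrist',s))
E
```

```text
time: 1.15
tool_pos: [226.3, -555.5, 331.3]
tcp_rot: [180.0, -0.0, 107.9]
ft_force: [1.1, 0.2, -0.1]
finger_gap: 44.9
grip_force: 0.0
time: 2.15
tool_pos: [425.2, -94.8, 331.3]
tcp_rot: [180.0, 0.0, 107.6]
ft_force: [0.5, -0.6, -0.0]
finger_gap: 44.9
grip_force: 0.0
time: 2.65
tool_pos: [464.5, -5.7, 331.1]
tcp_rot: [-180.0, 0.0, 107.5]
ft_force: [-0.6, -0.0, 0.8]
finger_gap: 44.8
grip_force: 0.0
[464.46438715  -5.68713026 331.09288814] [-1.79961951e+02  1.18830945e-02  1.07541278e+02] 44.79481304707439
[[444.58421265 186.71777224]
 [396.92494787 228.98186962]
 [404.54190173  94.84538848]
 [284.67726354  94.65063272]
 [288.14673253 229.06257446]
 [324.81242241 191.55020278]
 [324.87986171 192.88206403]
 [324.95111243 193.52805439]
 [325.04495937 117.90292695]]
```

View pics/w1.png

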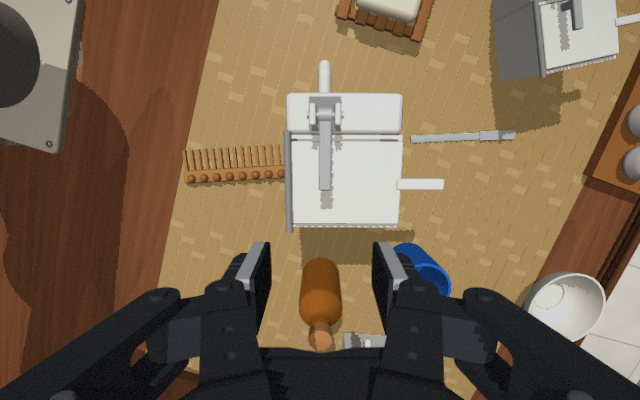

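The wrist view agrees with the fit to 1–2 mm. The lever tip is at (325,190), predicted (325,191). The tab tip is at (444,184), predicted (444,187). I'll descend onto the lever and pinch it.

```bash
python3 -m handwheel '[[0.0055,0.003,0.03,0],[0,0,0.04,0],[0,0,0.04,0],[0,0,0.04,0],[0,0,0.03,0],[0,0,0.018,0],[0,0,0,0],[0,0,0,0]]' 0.045 30
python3 -m handwheel '[[0,0,0,0],[0,0,0,0],[0,0,0,0],[0,0,0,0],[0,0,0,0],[0,0,0,0]]' 0 30
python3 - <<'E'
from h import *
p=[489.3,-7.9,.3064]
s=r.sense();print(s)
cv2.imwrite('pics/s2.png',cv2.resize(r.snapshot('scene')[120:260,270:430,::-1],None,fx=4,fy=4,interpolation=cv2.INTER_CUBIC))
E
```

```text
time: 3.5
tool_pos: [465.9, -0.0, 133.9]
tcp_rot: [180.0, 0.0, 107.4]
ft_force: [-0.3, 0.5, 0.0]
finger_gap: 45.0
grip_force: 0.0
time: 4.1
tool_pos: [466.3, 0.4, 134.3]
tcp_rot: [180.0, 0.1, 107.6]
ft_force: [-3.4, -5.9, 3.9]
finger_gap: 10.9
grip_force: 34.1
{'time': 4.1, 'joint_pos': array([-6.19909319e+00, -9.80502643e+00,  1.12609399e+02, -7.30464194e-02,
        7.71395411e+01, -2.37388267e+01]), 'qd': array([-0.09316741,  0.02346097, -0.00046795, -0.12908766, -0.06853708,
        0.04692974]), 'joint_efforts': array([ 2.21851341e+00, -3.76292253e+01, -4.73072827e+01,  1.53771166e+00,
       -9.87656415e-01,  8.83830653e-03]), 'tool_pos': array([4.66256895e+02, 4.00818739e-01, 1.34294723e+02]), 'tcp_rot': array([1.79977343e+02, 8.77778526e-02, 1.07555940e+02]), 'ft_force': array([-3.36871809, -5.89360667,  3.89621743]), 'wrist_torque': array([-0.596015  ,  0.51378598, -0.06496455]), 'grip_force': 34.1360342502594, 'finger_gap': 10.942783834184949}
```

View pics/s2.png

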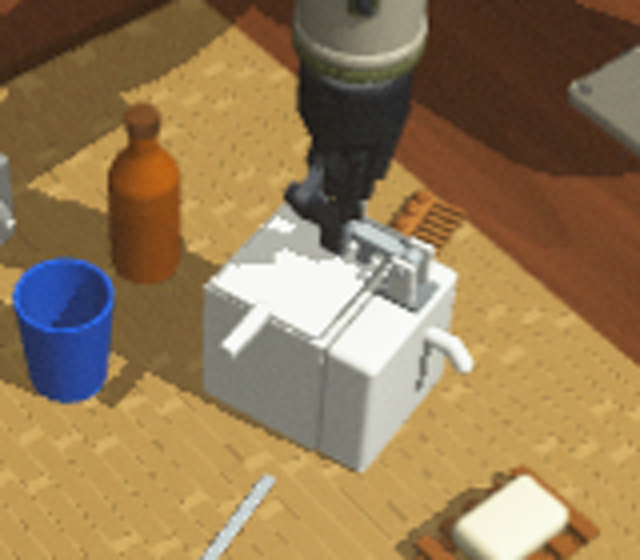

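The bar is pinched (gap 10.9 mm) and the fingers are straddling it clear of the lid. I'll swing it up along the 55 mm arc.

```bash
python3 -m handwheel '[[0.0006,0,-0.0081,0],[0.0018,0,-0.008,0],[0.003,0,-0.0076,0],[0.004,0,-0.0071,0],[0.005,0,-0.0064,0],[0.006,0,-0.0056,0]]'
python3 -m handwheel '[[0.0067,0,-0.0046,0],[0.0073,0,-0.0036,0],[0.0078,0,-0.0025,0],[0.008,0,-0.0013,0],[0.008,0,-0.0001,0],[0.006,0,0.001,0],[0,0,0,0],[0,0,0,0],[0,0,0,0]]'
python3 - <<'E'
from h import *
p=[489.3,-7.9,.3064]
print([(proj(pts(p,[lev(t,70),lev(t,0)]),'scene')-[270,120])*4 for t in(1.2,1.4,1.57)])
cv2.imwrite('pics/s3.png',cv2.resize(r.snapshot('scene')[120:260,270:430,::-1],None,fx=4,fy=4,interpolation=cv2.INTER_CUBIC))
E
```

```text
time: 4.75
tool_pos: [459.5, 20.8, 176.5]
tcp_rot: [-180.0, 0.0, 107.6]
ft_force: [0.8, -1.6, -8.5]
finger_gap: 11.3
grip_force: 32.0
time: 5.65
tool_pos: [446.6, 62.7, 188.7]
tcp_rot: [180.0, 0.0, 107.6]
ft_force: [-4.1, -3.7, 3.8]
finger_gap: 11.2
grip_force: 31.7
[array([[382.52295582, 178.22266404],
       [406.40649434, 259.41063832]]), array([[399.89502144, 182.37507613],
       [406.40649434, 259.41063832]]), array([[415.03513754, 188.45644993],
       [406.40649434, 259.41063832]])]
```

View pics/s3.png

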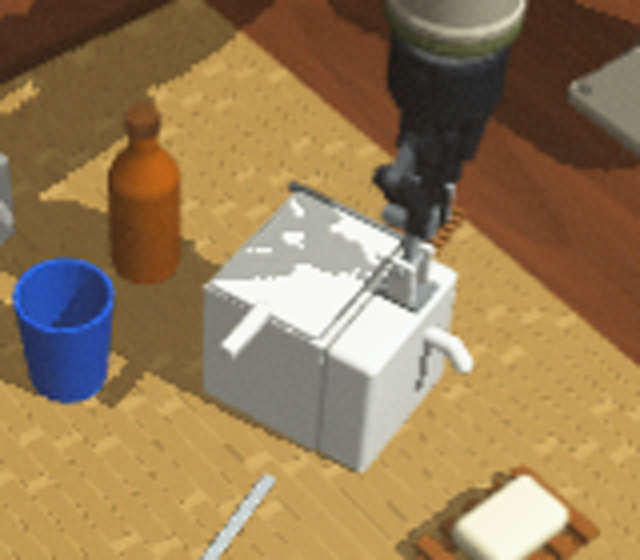

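The lever is inside the fingers, and the sideways force suggests it is on its stop. I'll release, rise and look.

```bash
python3 -m handwheel '[[0,0,0,0],[0,0,0,0],[0,0,0,0],[0,0,0,0]]' 0.045
python3 -m handwheel '[[0,0,-0.02,0],[0,0,-0.03,0],[0,0,-0.03,0],[0,0,-0.03,0],[-0.03,0,0,0],[-0.03,0,0,0],[-0.02,0,0,0],[0,0,0,0],[0,0,0,0]]'
python3 - <<'E'
from h import *
p=[489.3,-7.9,.3064]
s=r.sense()
for t in(1.2,1.4,1.57): print(t,((proj(pts(p,[lev(t,70),lev(t,0)]),'scene')-[310,150])*5).round(),proj(pts(p,[lev(t,70),lev(t,0)]),'wrist',s).round()-[240,0])
print(proj(pts(p,[(105,0,123)]),'wrist',s)-[240,0])
a=cv2.resize(r.snapshot('scene')[150:230,310:390,::-1],None,fx=5,fy=5,interpolation=cv2.INTER_CUBIC)
b=r.snapshot('wrist')[:,240:640,::-1]
cv2.imwrite('pics/s4.png',np.hstack([a,b]))
E
```

```text
time: 6.1
tool_pos: [446.7, 62.6, 187.4]
tcp_rot: [180.0, -0.0, 107.6]
ft_force: [-0.6, -0.4, -0.3]
finger_gap: 45.2
grip_force: 0.0
time: 7.0
tool_pos: [470.6, -13.9, 297.0]
tcp_rot: [-180.0, -0.0, 107.5]
ft_force: [-0.4, -1.2, -0.7]
finger_gap: 45.1
grip_force: 0.0
1.2 [[278.  73.]
 [308. 174.]] [[ 81. 143.]
 [ 81. 105.]]
1.4 [[300.  78.]
 [308. 174.]] [[ 81. 122.]
 [ 81. 105.]]
1.57 [[319.  86.]
 [308. 174.]] [[ 81. 103.]
 [ 81. 105.]]
[[212.54206196 181.88952301]]
```

View pics/s4.png

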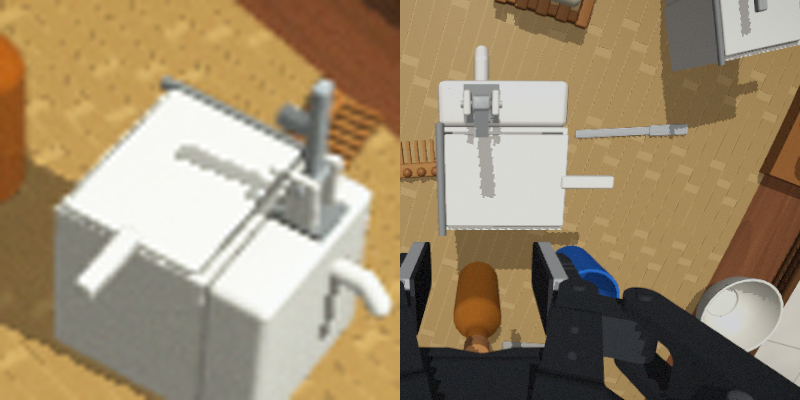

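The lever stands upright: its tip is at (321,86) in the left crop, exactly the prediction for 1.57. The lid is shut and the tab tip is at (212,182) in the right crop, as predicted. Next I'll turn 90° and go to the tab.

```bash
python3 -m handwheel '[[0,0,0,8.57],[0,0,0,8.57],[0,0,0,8.57],[0,0,0,8.57],[0,0,0,8.57],[0,0,0,8.57],[0,0,0,8.57],[0,0,0,8.57],[0,0,0,8.57],[0,0,0,8.57]]'
python3 -m handwheel '[[0,0,0,4.3],[0.04,0,0,0],[0.04,0,0,0],[0.0296,0,0,0],[0,0,0,0],[0,0,0,0],[0,0,0,0]]' 0.045
python3 - <<'E'
from h import *
s=r.sense();p=[489.3,-7.9,.3064]
g=pts(p,[(90,0,123)])[0];R=Ro.from_euler('xyz',s['tcp_rot'],degrees=True)
print(s['tool_pos'],s['tcp_rot'],R.inv().apply(g-s['tool_pos']))
E
```

```text
time: 8.1
tool_pos: [470.5, -12.9, 297.3]
tcp_rot: [-180.0, -0.0, 21.6]
ft_force: [-0.4, -0.6, -0.4]
finger_gap: 45.2
grip_force: 0.0
time: 8.8
tool_pos: [574.5, 19.5, 297.4]
tcp_rot: [180.0, 0.0, 17.6]
ft_force: [-0.2, -0.5, 0.7]
finger_gap: 45.1
grip_force: 0.0
[574.5285235   19.51025012 297.41551545] [1.79998592e+02 7.63159886e-03 1.76034597e+01] [  0.49611098   0.42241377 174.41546135]
```

```bash
python3 -m handwheel '[[0,0,0.04,0],[0,0,0.04,0],[0,0,0.04,0],[0,0,0.03,0],[0,0,0.025,0],[0,0,0.0144,0],[0,0,0,0],[0,0,0,0]]' 0.045 30
python3 -m handwheel '[[0,0,0,0],[0,0,0,0],[0,0,0,0],[0,0,0,0],[0,0,0,0],[0,0,0,0]]' 0 30
```

```text
time: 9.6
tool_pos: [575.7, 19.0, 109.2]
tcp_rot: [180.0, -0.1, 17.6]
ft_force: [1.3, 0.2, 0.3]
finger_gap: 44.9
grip_force: 0.0
time: 10.2
tool_pos: [576.0, 20.0, 108.9]
tcp_rot: [-180.0, -0.1, 17.6]
ft_force: [0.8, 5.8, 2.1]
finger_gap: 10.7
grip_force: 34.3
```

```bash
python3 -m handwheel '[[-0.0004,0,-0.0103,0],[-0.0011,0,-0.0103,0],[-0.0018,0,-0.0102,0],[-0.0025,0,-0.01,0],[-0.0032,0,-0.0098,0],[-0.0039,0,-0.0096,0],[-0.0045,0,-0.0093,0],[-0.0052,0,-0.009,0]]'
python3 -m handwheel '[[-0.0058,0,-0.0086,0],[-0.0064,0,-0.0081,0],[-0.0069,0,-0.0077,0],[-0.0074,0,-0.0072,0],[-0.0079,0,-0.0066,0],[-0.0084,0,-0.0061,0],[-0.0088,0,-0.0055,0],[0,0,0,0],[0,0,0,0],[0,0,0,0]]'
python3 - <<'E'
from h import *
p=[489.3,-7.9,.3064];s=r.sense();R=T(p)[:3,:3]
g=R.T@(s['tool_pos']-[p[0],p[1],0]);print(g,s['ft_force'],s['tcp_rot'])
v=g+[58,0,14.5-122];print(np.degrees(np.arctan2(v[2],v[0])),np.hypot(v[0],v[2]))
def lid(t,d,y): return [-58+d*np.cos(t),y,122+d*np.sin(t)]
c=np.array([270,100])
for t in(.9,1.05,1.2): print(t,((proj(pts(p,[lid(t,118,-44),lid(t,118,44),lid(t,163,0)]),'scene')-c)*5).round().tolist())
print(((proj(pts(p,[lev(1.57,70)]),'scene')-c)*5).round())
cv2.imwrite('pics/s5.png',cv2.resize(r.snapshot('scene')[100:220,270:430,::-1],None,fx=5,fy=5,interpolation=cv2.INTER_CUBIC))
E
```

```text
time: 11.0
tool_pos: [552.3, 12.6, 186.3]
tcp_rot: [-179.9, 0.1, 17.6]
ft_force: [-3.4, 4.5, -4.6]
finger_gap: 11.4
grip_force: 33.3
time: 12.0
tool_pos: [503.1, -2.9, 235.7]
tcp_rot: [-179.9, 0.1, 17.6]
ft_force: [-3.0, 4.8, -4.5]
finger_gap: 11.3
grip_force: 33.8
[ 14.71667974   0.6368524  235.70621273] [-2.95302615  4.75078096 -4.51770193] [-1.79904675e+02  1.24658769e-01  1.75758597e+01]
60.438729762993866 147.3924980961028
0.9 [[307.0, 295.0], [443.0, 361.0], [348.0, 310.0]]
1.05 [[322.0, 267.0], [458.0, 332.0], [370.0, 270.0]]
1.2 [[339.0, 241.0], [475.0, 305.0], [394.0, 232.0]]
[[519. 336.]]
```

View pics/s5.png

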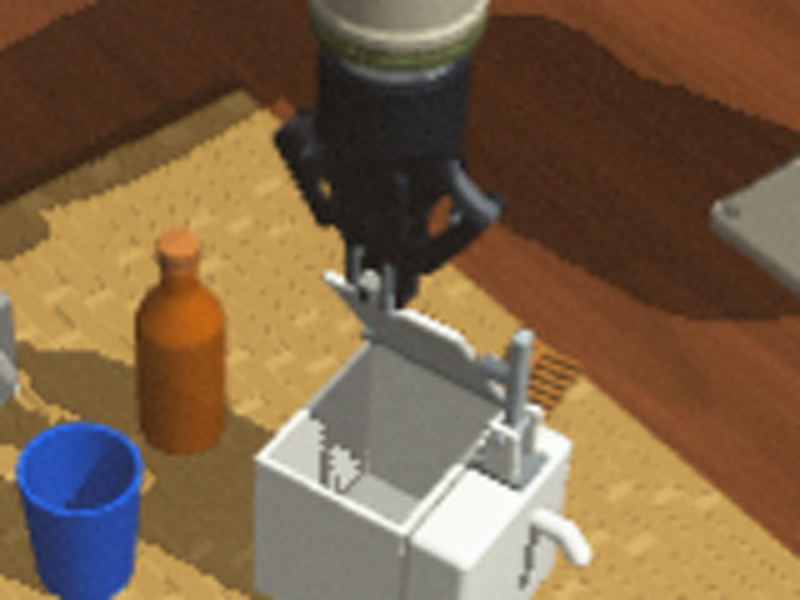

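The lid is open and held. Its corners at (325,272) and (458,335) match the 1.05 rad prediction to a few pixels, and the lever tip at (520,335) is upright.

```bash
python3 -m handwheel '[[0,0,0,0],[0,0,0,0],[0,0,0,0],[0,0,0,0],[0,0,0,0]]'; python3 -c "
from bench import r
print(r.hand_in())"
```

```text
time: 12.55
tool_pos: [503.2, -2.8, 235.7]
tcp_rot: [-179.9, 0.1, 17.6]
ft_force: [-2.3, 5.5, -3.3]
finger_gap: 11.3
grip_force: 33.8
the job is handed in; nothing more can be done
None
```

I handed the job in at 12.6 s: the camera showed the lever fully upright, and the gripper is holding the largest dispenser's lid open at about 60° (no verdict was returned).

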